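Test-run the bilge pump from its pull knob

TASK

Test the bilge pump: on the switch box with the wide, drum-shaped round knob, pull the knob straight up until it clicks out fully, leave it out for at least one second, then push it back fully home and let go. Leave the other two knobs as they are: the T-bar stays out and the small ball stays in.

Things in the scene. Friction and masses are not known exactly. Their poses are not given: they have to be found in the camera images.
- pump_knob (a joint): The knob to work: black upright drum, 38 mm across, 26 mm high, on a 10 mm steel stem, sliding straight up out of a fixed grey box 84 mm square, 50 mm high (one of three, places change). Value in m: 0 fully home (start), 0.022 fully out (up). The detent yields at 5 to 6.5 N; within 7 mm of either end it snaps there and stays, near mid travel it may stick.
- pump_knob_centre (a point): Centre of the pump knob's drum, moving with it; z points up, along the pull. At home it is 77 mm above the bench and 27 mm above the box lid; the drum's underside is 14 mm above the lid, its top 40 mm. Neighbouring boxes' centres are at least 150 mm away; nothing loose or fixed within 150 mm of it stands above 110 mm.
- blower_knob (a joint): Bystander: T-bar knob (black bar 58 x 16 x 16 mm across its stem) on the same kind of box, with the same travel, detent and joint values. Starts out, at about 0.022, and must stay out.
- washdown_knob (a joint): Bystander: small ball knob (black ball, 23 mm diameter) on the same kind of box, with the same travel, detent and joint values. Starts home, at 0, and must stay home.
Mind the look-alikes: they are no part of the job. Leave any blue look-alike of the part that bears blower_knob alone.

How it is judged:
By the outcome, as a careful person would: the job done as asked, in the order asked, and still so for the second after the job is handed in, with the robot touching nothing.
It also fails if it takes over 34 s, if anything falls off the work surface, if the arm or the gripper's body presses on something with over 40 N, if the wrist force passes 120 N, or if a joint passes its speed limit or range.

ROBOT

A 6-joint arm with a two-finger parallel gripper is mounted at the origin on the work surface. World frame = base frame: x ahead of the robot, y to its left, z up, the work surface at z = 0. Lengths are in m, angles in rad, forces in N, time in s.
With the tool pointing down it reaches from about 0.25 to 0.725 m from the base axis. Payload 4 kg.
Tool frame: the origin (TCP) lies midway between the tips of the shut fingers; the grasp point (between the pads) lies 19 mm behind it; z points along the fingers, y is the direction in which the jaws open and shut (so a half turn about z gives the same grasp; the last joint's range is limited). The gripper opens to 85 mm and grips with 20 to 120 N. Pads are 22 mm wide; open, the fingers measure 114 mm over their backs; the gripper's body (76 mm by 85 mm) begins 54 mm behind the grasp point. The pads swing forward as they close: fully open they stand 13 mm farther back than shut.
Start: joints at [-1.113, 0.241, 0.005, 1.335, 0, 1.571], TCP at [0.221, -0.449, 0.231] pointing down, gripper open.
Joint ranges: [-2.72, 2.72], [-1.05, 1.87], [-1.09, 1.28], [-1.99, 2.15], [-1.42, 1.44], [-3.14, 3.14]. Speed limits (rad/s): [2.79, 2.79, 3.14, 3.14, 3.14, 3.14].

INTERFACE

Orientations are given as a unit quaternion [x, y, z, w].
In Python, from workcell import get_obs, camera, camera_model, job_done, masks_of gives the robot as it stands.
- The arm moves only by the tool jog_arm, never from a script. Its argument "deltas" is a list that holds one entry, the list of rows, each a list of 7 numbers: the shift along the tool's x, y, z in mm, then the turn, a rotation vector about the tool's x, y, z in degrees, then the finger opening in mm, from 0 to 85.4. A call has 1 to 5 rows; each row shifts and turns the pose as measured when the row begins, along the tool's axes as they then stand; what a row does not reach is not made up. A row lasts 1/10 s, in which the tool goes at most 50 mm and 8.59 degrees, less where a joint would pass 70% of its speed; a pose out of reach is approached as far as the arm can. A call with a gripper value outside its range is refused whole. The fingers move at their own pace and stop on an object; the grip force is fixed at half the most. Time passes only in rows, so rows that do not move let the fingers close. It gives the time, the measured TCP pose, the force and the opening at its end, in the units of the state.
- get_obs(): the state, without advancing time (a new reading comes with each control period).
- camera(name): name is "side" or "top"; returns the picture (400x640x3 uint8, red, green, blue); there is no depth.
- camera_model(name): a dict with "fovy" (degrees; the focal length in pixels is half the picture's height over the tangent of half this angle, whatever the lens; pixels are square), "cx", "cy" (the principal point, pixels), "k1" (the pictures are not rectified: a ray, as slopes to the right and down, at radius r is drawn at 1 + k1 r^2 times it, then the intrinsics apply), "pose" (4x4, takes a point from camera to world coordinates). Camera axes: x right, y down, z forward; pixel columns grow to the right and rows downward; lengths in m; the calibration is good to about 2 mm. A picture is of the moment at which its call begins. camera_model takes no time and is no camera call.
- job_done(): hands the job in, once; it reports no verdict.
Trained networks look in the newest picture that a camera, given by its name, has taken for a name from the list of things; names that differ only in an ending like _2 or _b are one class to them, and where a whole thing is asked for, a point or a joint stands for the part that bears it (a point fixed in the world has none). Each returns a list of dicts, best first, with "conf" (0 to 1); they miss things now and then, are a little off and sometimes report something else, mostly with a low value. They report only what shows in the picture. A call takes as long as a camera call. They do not tell look-alikes from the thing itself.
- masks_of(target, camera): "pixels" (400x640 bool, what is visible of it) and "at" ([column, row] in pixels, amid what is visible of it).
The state is a dict: "clock": time; "joint_pos": joint angles; "joint_vel": joint speeds; "tau": joint torques, N m; "eef_pos": TCP position; "tool_rot": TCP orientation; "ft_force": force on the tool from outside, world axes, zero at the start; "ft_torque": the same for the moment, N m; "grip_width": finger opening in m.
Only numpy, scipy, OpenCV 4.12 (cv2) and the standard library are available. Lean on these libraries where they do the work, as an engineer would, in place of code of your own. Each camera call takes 0.05 s, during which the arm holds its last target. There are 200 camera calls.

## Working session

There is one attempt and no reset: what is moved stays moved. The work goes in short steps, Python scripts to look and compute and a tool call to move; the robot and the scene stay as the last step left them, time stands still between calls to the robot, and variables do not carry over. Pictures are saved under pics/ and viewed, about 8 in all and at most 12, crops included, and the job is handed in when it is done.

Besides the shell and the picture viewer there is one more tool, called after "Call:" as a command line: name --argument value ..., lists and objects as JSON in quotes. jog_arm: Moves the arm, as the interface text tells. Its arguments: {"type":"object","properties":{"deltas":{"type":"array"}},"required":["deltas"]}

```bash
mkdir -p pics; cat > h.py <<'E'
import numpy as np, cv2
from workcell import *
def ray(cam,u,v):
    m=camera_model(cam); f=200/np.tan(np.radians(m['fovy'])/2)
    d=np.array([(u-m['cx'])/f,(v-m['cy'])/f]); s=d.copy()
    for _ in range(30): s=d/(1+m['k1']*(s@s))
    P=np.array(m['pose']); return P[:3,3],P[:3,:3]@np.array([*s,1])
def at_z(cam,u,v,z):
    o,d=ray(cam,u,v); return o+d*(z-o[2])/d[2]
def proj(cam,p):
    m=camera_model(cam); f=200/np.tan(np.radians(m['fovy'])/2); P=np.array(m['pose'])
    c=P[:3,:3].T@(np.array(p)-P[:3,3]); s=c[:2]/c[2]; s=s*(1+m['k1']*(s@s)); return f*s+[m['cx'],m['cy']]
def tri(u1,u2):
    o1,d1=ray('top',*u1);o2,d2=ray('side',*u2)
    t=np.linalg.lstsq(np.c_[d1,-d2],o2-o1,rcond=None)[0]
    a,b=o1+d1*t[0],o2+d2*t[1]; return (a+b)/2,np.linalg.norm(a-b)
E
python3 - <<'E'
from h import *
np.set_printoptions(precision=4,suppress=True)
for c in('top','side'):
    im=camera(c); cv2.imwrite(f'pics/{c}0.png',im[:,:,::-1])
    print(c,np.array(camera_model(c)['pose'])[:3,3])
    for t in('pump_knob','blower_knob','washdown_knob'):
        for r in masks_of(t,c)[:4]:
            u=r['at'];print(c,t,round(r['conf'],2),u,r['pixels'].sum(),at_z(c,*u,.077))
o=get_obs();print(o['clock'],o['eef_pos'],o['tool_rot'])
E
```

```text
top [0.2655 0.0285 1.0113]
top pump_knob 0.46 [329.3, 118.4] 225 [0.557  0.0218 0.077 ]
top blower_knob 0.71 [202.4, 283.7] 184 [0.1629 0.3023 0.077 ]
top blower_knob 0.65 [258.1, 131.0] 219 [0.5226 0.1899 0.077 ]
top blower_knob 0.55 [310.1, 183.0] 163 [0.401 0.063 0.077]
side [-0.0275  0.7823  0.6248]
side pump_knob 0.73 [252.4, 180.6] 138 [0.5393 0.028  0.077 ]
side blower_knob 0.73 [340.9, 295.1] 261 [0.1575 0.3115 0.077 ]
side blower_knob 0.63 [222.0, 209.1] 158 [0.5319 0.1752 0.077 ]
side washdown_knob 0.41 [291.2, 138.5] 30 [ 0.5727 -0.2572  0.077 ]
0.4 [ 0.2209 -0.4484  0.2312] [ 0.9739  0.2269 -0.     -0.0001]
```

View pics/top0.png

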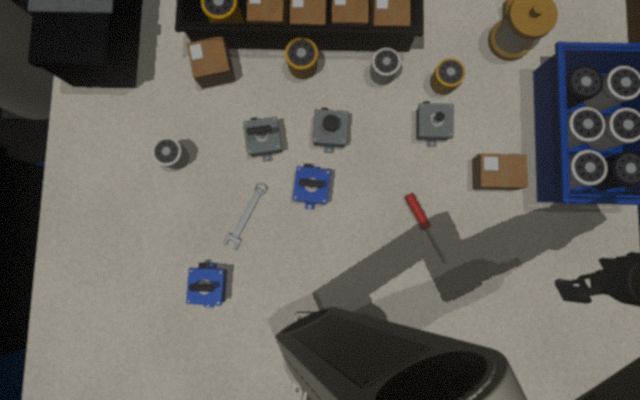

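View pics/side0.png

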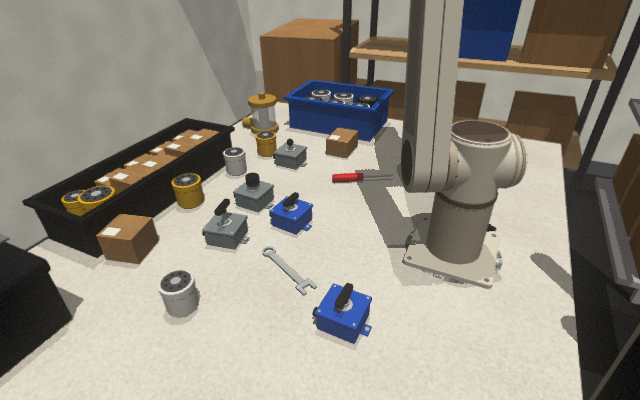

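The top view shows three grey boxes: a T-bar at (264,131), a drum at (331,122) and a ball at (438,117). The two blue T-bar look-alikes are at (313,184) and (206,286). The drum on the grey box, (331,122) top and (252,181) side, fits the pump. I'll confirm it in one enlarged crop and refine its position.

```bash
python3 - <<'E'
from h import *
np.set_printoptions(precision=4,suppress=True)
T=cv2.imread('pics/top0.png');S=cv2.imread('pics/side0.png')
from scipy.optimize import least_squares
cent={}
for c,I,(u,v) in(('top',T,(331,122)),('side',S,(252,181))):
    g=I.max(2)[v-16:v+16,u-16:u+16]
    n,l,st,ce=cv2.connectedComponentsWithStats((g<45).astype('uint8'))
    k=min(range(1,n),key=lambda k:np.hypot(*(ce[k]-16))-(st[k,4]>40)*20); cent[c]=ce[k]+[u-16,v-16]; print(c,cent[c],st[k],at_z(c,*cent[c],.083))
p,e=tri(cent['top'],cent['side']);print(p,e)
# overlay of box lid & drum for guess
p=(p+0)
a=cv2.resize(T[82:167,285:370+0],None,fx=4.5,fy=4.5,interpolation=2);b=cv2.resize(S[140:225,210:295],None,fx=4.5,fy=4.5,interpolation=2)
for c,im,o in(('top',a,(285,82)),('side',b,(210,140))):
    for z in(.064,.09):
        for t in np.arange(0,6.3,.3):
            q=(proj(c,[p[0]+.019*np.cos(t),p[1]+.019*np.sin(t),z])-o+.5)*4.5
            cv2.circle(im,tuple(int(x) for x in q),1,(0,255,255) if z>.08 else (0,255,0),-1)
cv2.imwrite('pics/crop1.png',np.hstack([a,b]))
E
```

```text
top [331.5 122.5] [16 16  2  2  2] [0.5453 0.0165 0.083 ]
side [252.     181.5849] [10 13 12  8 53] [0.5311 0.0411 0.083 ]
[0.5505 0.016  0.0646] 0.0007657155272569276
```

View pics/crop1.png

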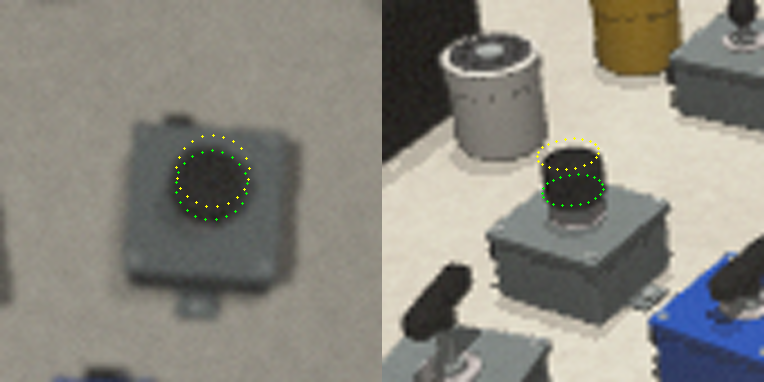

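Confirmed: a black drum on a light stem on a grey box, at about (331,122) top and (252,179.5) side. Next, a fit at the known height.

```bash
python3 - <<'E'
from h import *
np.set_printoptions(precision=4,suppress=True)
from scipy.spatial.transform import Rotation as R
T=cv2.imread('pics/top0.png');S=cv2.imread('pics/side0.png')
A={'top':cv2.cvtColor(T,6).astype(float),'side':cv2.cvtColor(S,6).astype(float)}
t=np.linspace(0,2*np.pi,40,endpoint=False)
def score(c,x,y):
    P=[proj(c,[x+.019*np.cos(a),y+.019*np.sin(a),z]) for z in(.064,.09) for a in t]
    h=cv2.convexHull(np.float32(P))[:,0]; k=h.mean(0)
    def m(s):
        M=np.zeros((400,640),np.uint8);cv2.fillPoly(M,[np.int32(((k+(h-k)*s)+0)*16+.5)],255,shift=4);return M>0
    i=m(1);o=m(1.3)&~i
    return A[c][o].mean()-A[c][i].mean()
xs=np.arange(.53,.57,.001);ys=np.arange(.005,.05,.001)
G={c:np.array([[score(c,x,y) for y in ys] for x in xs]) for c in A}
for n,g in list(G.items())+[('sum',G['top']+G['side'])]:
    i,j=np.unravel_index(g.argmax(),g.shape);print(n,xs[i],ys[j],g.max())
print(at_z('top',331,122.2,.077),at_z('side',252.2,179.5,.077))
# box yaw from lid corners (top crop)
for u in [(133,122),(298,133),(272,285),(128,277)]: print(at_z('top',285+u[0]/4.5-.5,82+u[1]/4.5-.5,.05))
o=get_obs();print(o['eef_pos'],R.from_quat(o['tool_rot']).as_matrix(),o['ft_force'],o['clock'])
E
```

```text
Traceback (most recent call last):
  File "h.py", line 11, in proj
    m=camera_model(cam); f=200/np.tan(np.radians(m['fovy'])/2); P=np.array(m['pose'])
ValueError: time passes only in moves, steps and waits
```

```bash
sed -i 's/^def ray/M_={c:camera_model(c) for c in ("top","side")}\ndef ray/; s/m=camera_model(cam)/m=M_[cam]/' h.py; python3 - <<'E'
from h import *
np.set_printoptions(precision=4,suppress=True)
from scipy.spatial.transform import Rotation as R
T=cv2.imread('pics/top0.png');S=cv2.imread('pics/side0.png')
A={'top':cv2.cvtColor(T,6).astype(float),'side':cv2.cvtColor(S,6).astype(float)}
t=np.linspace(0,2*np.pi,40,endpoint=False)
def score(c,x,y):
    P=[proj(c,[x+.019*np.cos(a),y+.019*np.sin(a),z]) for z in(.064,.09) for a in t]
    h=cv2.convexHull(np.float32(P))[:,0]; k=h.mean(0)
    def m(s):
        M=np.zeros((400,640),np.uint8);cv2.fillPoly(M,[np.int32(((k+(h-k)*s)+0)*16+.5)],255,shift=4);return M>0
    i=m(1);o=m(1.3)&~i
    return A[c][o].mean()-A[c][i].mean()
xs=np.arange(.53,.57,.001);ys=np.arange(.005,.05,.001)
G={c:np.array([[score(c,x,y) for y in ys] for x in xs]) for c in A}
for n,g in list(G.items())+[('sum',G['top']+G['side'])]:
    i,j=np.unravel_index(g.argmax(),g.shape);print(n,xs[i],ys[j],g.max())
print(at_z('top',331,122.2,.077),at_z('side',252.2,179.5,.077))
for u in [(133,122),(298,133),(272,285),(128,277)]: print(at_z('top',285+u[0]/4.5-.5,82+u[1]/4.5-.5,.05))
o=get_obs();print(o['eef_pos'],R.from_quat(o['tool_rot']).as_matrix(),o['ft_force'],o['clock'])
E
```

```text
top 0.547 0.017 35.301518263461
side 0.542 0.026000000000000002 106.89043959007552
sum 0.544 0.023000000000000003 131.39743920853266
[0.5478 0.0176 0.077 ] [0.5431 0.0232 0.077 ]
[0.5892 0.0596 0.05  ]
[ 0.585  -0.0303  0.05  ]
[ 0.5004 -0.0178  0.05  ]
[0.503  0.0599 0.05  ]
[ 0.2209 -0.4484  0.2312] [[ 0.897   0.442  -0.0002]
 [ 0.442  -0.897   0.0003]
 [-0.     -0.0003 -1.    ]] [-0.3524  0.4053 -0.5941] 0.4
```

Estimated drum centre is (0.545, 0.020), uncertain by about 4 mm, to be refined by touch. Moving above it at a safe height.

Call:
jog_arm --deltas '[[[42, -23.5, 0, 0, 0, 0, 85], [42, -23.5, 0, 0, 0, 0, 85], [42, -23.5, 0, 0, 0, 0, 85], [42, -23.5, 0, 0, 0, 0, 85], [42, -23.5, 0, 0, 0, 0, 85]]]'

```text
clock: 0.9
eef_pos: [0.3596, -0.2506, 0.2306]
tool_rot: [0.976, 0.219, 0.0, 0.002]
ft_force: [0.2, -0.5, -0.0]
grip_width: 0.0852
```

Call:
jog_arm --deltas '[[[42, -23.5, 0, 0, 0, 0, 85], [42, -23.5, 0, 0, 0, 0, 85], [42, -23.5, 0, 0, 0, 0, 85], [42, -23.5, 0, 0, 0, 0, 85], [42, -23.5, 0, 0, 0, 0, 85]]]'

```text
clock: 1.4
eef_pos: [0.5035, -0.0459, 0.2317]
tool_rot: [0.976, 0.219, 0.002, 0.003]
ft_force: [1.4, -1.0, -0.3]
grip_width: 0.0852
```

Call:
jog_arm --deltas '[[[0, 0, 0, 0, 0, 5.2, 85], [0, 0, 0, 0, 0, 5.2, 85], [0, 0, 0, 0, 0, 5.2, 85], [0, 0, 0, 0, 0, 5.2, 85], [0, 0, 0, 0, 0, 5.2, 85]]]'

```text
clock: 1.9
eef_pos: [0.5075, -0.0374, 0.2306]
tool_rot: [1.0, -0.007, 0.003, 0.002]
ft_force: [-0.3, -0.3, 0.1]
grip_width: 0.085
```

Call:
jog_arm --deltas '[[[18, -28, 25, 0, 0, 0, 85], [19, -29, 25, 0, 0, 0, 85], [0, 0, 25, 0, 0, 0, 85], [0, 0, 20, 0, 0, 0, 85], [0, 0, 0, 0, 0, 0, 85]]]'

```text
clock: 2.4
eef_pos: [0.5495, 0.0067, 0.1343]
tool_rot: [1.0, 0.004, 0.006, -0.004]
ft_force: [-0.4, -0.6, -0.3]
grip_width: 0.0849
```

```bash
python3 - <<'E'
from h import *
o=get_obs();print(o['eef_pos'],o['tool_rot'])
a=camera('top')[82:167,285:370,::-1];b=camera('side')[110:225,195:310,::-1]
cv2.imwrite('pics/c2.png',np.hstack([cv2.resize(a,(390,390),interpolation=2),cv2.resize(b,(390,390),interpolation=2)]))
E
```

```text
[0.54945217 0.0066884  0.13430659] [ 0.99996661  0.00419714  0.00569848 -0.00408651]
```

View pics/c2.png

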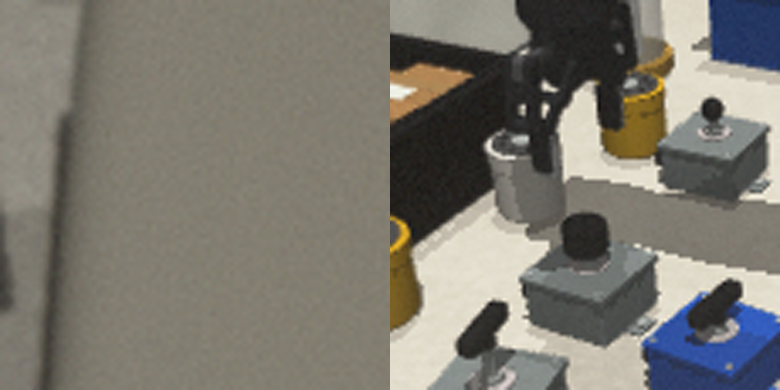

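The side view shows the drum at crop (585,238) still home, and the open fingers above and behind it with tips at crop (542,172) and (609,128). I'll use the tips to check the side camera's bias.

```bash
python3 - <<'E'
from h import *
np.set_printoptions(precision=1,suppress=True)
for y in(.0067-.05,.0067+.05):
  for dx in (-.011,.011): print(proj('side',[.5495+dx,y,.1473])) 
print('seen',542-390,172,np.array([152,172])/390*115+[195,110],np.array([219,128])/390*115+[195,110])
E
```

```text
[264.  147.1]
[257.4 145.8]
[243.7 162.7]
[236.7 161.1]
seen 152 172 [239.8 160.7] [259.6 147.7]
```

Call:
jog_arm --deltas '[[[-5, -14, 0, -0.5, -0.7, 0.5, 85], [0, 0, 0, 0, 0, 0, 85], [0, 0, 15, 0, 0, 0, 85], [0, 0, 0, 0, 0, 0, 85]]]'

```text
clock: 2.9
eef_pos: [0.5491, 0.0102, 0.1279]
tool_rot: [1.0, 0.007, 0.006, -0.004]
ft_force: [0.0, 0.4, -0.8]
grip_width: 0.085
```

Call:
jog_arm --deltas '[[[-5, -11, 0, -0.5, -0.7, 0.8, 85], [-5, -11, 0, -0.5, -0.7, 0.8, 85], [0, 0, 0, 0, 0, 0, 85]]]'

```text
clock: 3.2
eef_pos: [0.5396, 0.0117, 0.1312]
tool_rot: [1.0, 0.009, -0.005, -0.003]
ft_force: [0.3, -0.5, 0.1]
grip_width: 0.0849
```

Call:
jog_arm --deltas '[[[1, -12, 0, 0, 0.3, 0.8, 85], [1, -12, 0, 0, 0.3, 0.8, 85], [1, -12, 0, 0, 0.3, 0.8, 85]]]'

```text
clock: 3.5
eef_pos: [0.5433, 0.0198, 0.1327]
tool_rot: [1.0, 0.01, 0.004, -0.016]
ft_force: [0.2, -0.5, 0.1]
grip_width: 0.0854
```

```bash
python3 -c "
from h import *
o=get_obs();print(o['clock'],o['joint_pos'],o['joint_vel'],o['eef_pos'],o['tool_rot'])"
```

```text
3.5 [ 0.01922043  0.38124686 -0.06337662  1.11808149  0.0309298   3.1411241 ] [ 0.00592173 -0.02326204 -0.0224234  -0.05911454  0.08290939  0.00050476] [0.54332729 0.0198317  0.13271418] [ 0.99982317  0.00990564  0.00390002 -0.01550141]
```

Joint 6 sits at its range limit, which explains the sluggish response. Turning the tool back about 20°, since the drum is round.

Call:
jog_arm --deltas '[[[0, 0, 0, 0, 0, -8, 85], [0, 0, 0, 0, 0, -8, 85], [0, 0, 0, 0, 0, -8, 85], [0, 0, 0, 0, 0, 0, 85]]]'

```text
clock: 3.9
eef_pos: [0.5436, 0.0205, 0.133]
tool_rot: [0.974, 0.225, 0.008, -0.015]
ft_force: [-0.9, 0.2, -0.3]
grip_width: 0.0851
```

```bash
cat > st.py <<'E'
from h import *
from scipy.spatial.transform import Rotation as R
import sys
np.set_printoptions(precision=4,suppress=True)
g=np.array([float(x) for x in sys.argv[1:4]])
o=get_obs();r=R.from_quat(o['tool_rot']);M=r.as_matrix()
print('pos',o['eef_pos'],'q',o['tool_rot'],'j',o['joint_pos'],'F',o['ft_force'],'w',o['grip_width'])
print('tool shift mm',M.T@(g-o['eef_pos'])*1000)
z=M[:,2];a=np.cross(z,[0,0,-1]);print('level deg',np.degrees(M.T@a),'yaw',np.degrees(np.arctan2(M[1,0],M[0,0])))
E
python3 st.py .544 .021 .110
```

```text
pos [0.5436 0.0205 0.133 ] q [ 0.9742  0.2251  0.0081 -0.015 ] j [ 0.0194  0.3804 -0.064   1.1166  0.0327  2.707 ] F [-0.8591  0.1554 -0.3084] w 0.085076257045012
tool shift mm [ 0.0749  0.2761 22.9603]
level deg [-1.4641 -1.292   0.    ] yaw 26.004227824068213
```

Call:
jog_arm --deltas '[[[0, 0, 12, -1.5, -1.3, 0, 85], [0, 0, 12, -0.3, -0.3, 0, 85], [0, 0, 0, 0, 0, 0, 85]]]'

```text
clock: 4.2
eef_pos: [0.5442, 0.0208, 0.1085]
tool_rot: [0.975, 0.221, -0.001, 0.004]
ft_force: [-0.6, -0.0, -0.1]
grip_width: 0.0852
```

```bash
python3 st.py .544 .021 .056; python3 - <<'E'
from h import *
b=camera('side')[130:220,205:310,::-1]
cv2.imwrite('pics/c3.png',cv2.resize(b,(700,600),interpolation=2))
E
```

```text
pos [0.5442 0.0208 0.1085] q [ 0.9752  0.2212 -0.0013  0.0038] j [ 0.0427  0.4113 -0.0856  1.0752 -0.008   2.7382] F [-0.6164 -0.0003 -0.0562] w 0.08515155641089109
tool shift mm [ 0.1357 -0.5949 52.4498]
level deg [ 0.3915  0.2469 -0.    ] yaw 25.558898996952436
```

View pics/c3.png

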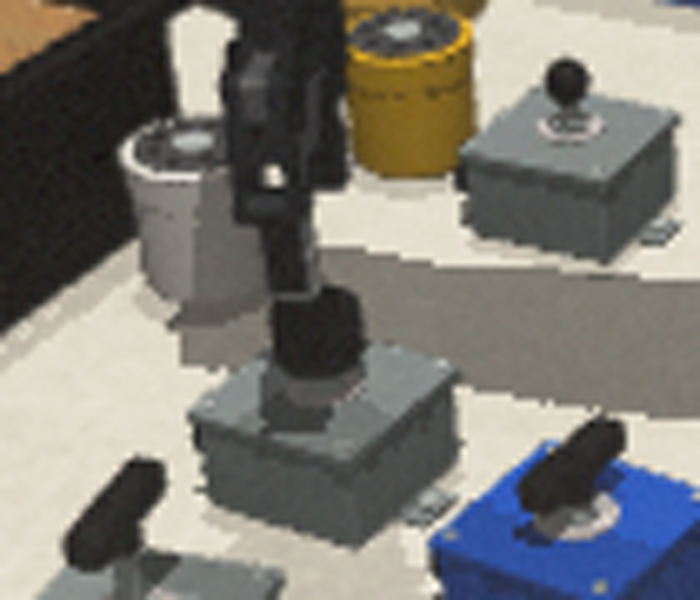

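The near finger stands just in front of the drum (finger tip at crop (295,290), drum centre (317,335)), consistent with straddling it. Descending with care.

Call:
jog_arm --deltas '[[[0, 0, 13, 0.3, 0.2, 0, 85], [0, 0, 13, 0, 0, 0, 85], [0, 0, 13, 0, 0, 0, 85]]]'

```text
clock: 4.55
eef_pos: [0.5474, 0.0206, 0.0723]
tool_rot: [0.976, 0.22, 0.004, 0.001]
ft_force: [-0.4, -0.3, 0.4]
grip_width: 0.0852
```

Call:
jog_arm --deltas '[[[0, 0, 7, 0, 0, 0, 85], [0, 0, 5, 0, 0, 0, 85], [0, 0, 0, 0, 0, 0, 85]]]'

```text
clock: 4.85
eef_pos: [0.5468, 0.0201, 0.059]
tool_rot: [0.976, 0.218, 0.003, 0.0]
ft_force: [0.2, -0.6, -0.2]
grip_width: 0.0851
```

```bash
python3 st.py .544 .021 .056
```

```text
pos [0.5468 0.0201 0.059 ] q [0.9759 0.2184 0.0031 0.0003] j [ 0.0365  0.4618 -0.1505  0.9523  0.0006  2.7379] F [ 0.2123 -0.5674 -0.1722] w 0.08507990869957156
tool shift mm [-2.1675 -1.9601  2.9939]
level deg [ 0.1082 -0.3343  0.    ] yaw 25.225096573544263
```

Call:
jog_arm --deltas '[[[-2, -2, 2, 0, -0.3, 0, 52], [0, 0, 0, 0, 0, 0, 52], [0, 0, 0, 0, 0, 0, 48], [0, 0, 0, 0, 0, 0, 48]]]'

```text
clock: 5.25
eef_pos: [0.5451, 0.0213, 0.0586]
tool_rot: [0.976, 0.218, 0.002, 0.001]
ft_force: [-0.7, 0.0, -0.8]
grip_width: 0.048
```

Call:
jog_arm --deltas '[[[0, 0, 0, 0, 0, 0, 44], [0, 0, 0, 0, 0, 0, 44]]]'

```text
clock: 5.45
eef_pos: [0.5456, 0.0213, 0.0591]
tool_rot: [0.976, 0.218, 0.002, 0.001]
ft_force: [0.3, 0.2, 0.4]
grip_width: 0.0445
```

Call:
jog_arm --deltas '[[[0, 0, 4, 0, 0, 0, 44], [0, 0, 2, 0, 0, 0, 44], [0, 0, 0, 0, 0, 0, 41], [0, 0, 0, 0, 0, 0, 41]]]'

```text
clock: 5.85
eef_pos: [0.5466, 0.0202, 0.0532]
tool_rot: [0.976, 0.218, 0.003, 0.002]
ft_force: [-0.2, -0.3, 0.5]
grip_width: 0.041
```

Call:
jog_arm --deltas '[[[0, 0, 0, 0, 0, 0, 38], [0, 0, 0, 0, 0, 0, 36], [0, 0, 0, 0, 0, 0, 32], [0, 0, 0, 0, 0, 0, 32]]]'

```text
clock: 6.25
eef_pos: [0.5473, 0.0189, 0.0537]
tool_rot: [0.976, 0.217, 0.004, 0.003]
ft_force: [1.5, -2.3, 0.8]
grip_width: 0.0368
```

Gripped at 37–38 mm with low side force. Pulling up.

Call:
jog_arm --deltas '[[[0, 0, 0, 0, 0, 0, 20], [0, 0, -5, 0, 0, 0, 20], [0, 0, -7, 0, 0, 0, 20], [0, 0, -7, 0, 0, 0, 20]]]'

```text
clock: 6.65
eef_pos: [0.5472, 0.0189, 0.0718]
tool_rot: [0.976, 0.217, 0.003, 0.004]
ft_force: [1.4, -1.9, 2.3]
grip_width: 0.0366
```

Call:
jog_arm --deltas '[[[0, 0, -4, 0, 0, 0, 20], [0, 0, -3, 0, 0, 0, 20], [0, 0, -2, 0, 0, 0, 20]]]'

```text
clock: 6.95
eef_pos: [0.5471, 0.0189, 0.0761]
tool_rot: [0.976, 0.217, 0.002, 0.003]
ft_force: [7.0, -2.1, -13.5]
grip_width: 0.0364
```

```bash
python3 st.py .5473 .0189 .0537; python3 - <<'E'
from h import *
b=camera('side')[130:220,205:310,::-1]
cv2.imwrite('pics/c4.png',cv2.resize(b,(700,600),interpolation=2))
E
```

```text
pos [0.5471 0.0189 0.0761] q [0.9762 0.217  0.0017 0.0035] j [ 0.038   0.4444 -0.1275  0.9943 -0.0062  2.742 ] F [  7.0129  -2.0682 -13.4709] w 0.03637968686510689
tool shift mm [ 0.191  -0.0842 22.3638]
level deg [ 0.4313 -0.1021 -0.    ] yaw 25.067987807901744
```

View pics/c4.png

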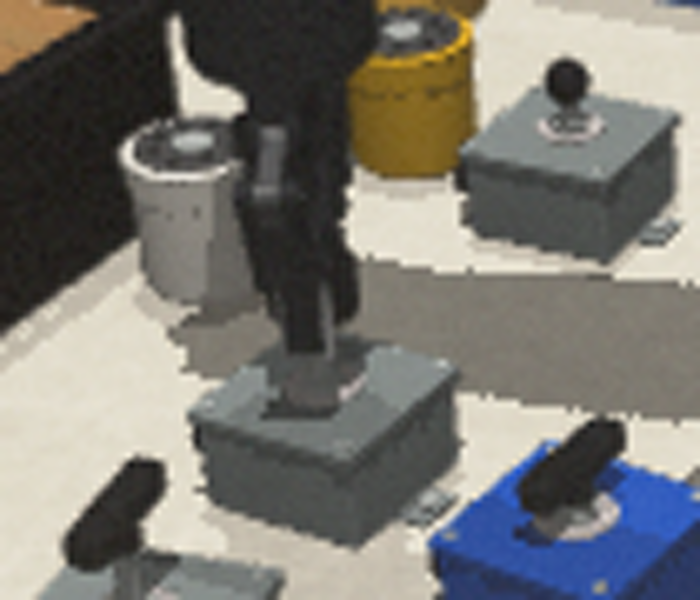

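The drum is raised with the grip (bottom near crop y≈355 rather than 380). It rose 22.4 mm and hit the stop with a 13.5 N reaction, so it is fully out. Holding 1.5 s.

Call:
jog_arm --deltas '[[[0, 0, 0, 0, 0, 0, 20], [0, 0, 0, 0, 0, 0, 20], [0, 0, 0, 0, 0, 0, 20], [0, 0, 0, 0, 0, 0, 20], [0, 0, 0, 0, 0, 0, 20]]]'

```text
clock: 7.5
eef_pos: [0.5471, 0.0189, 0.0759]
tool_rot: [0.976, 0.217, 0.002, 0.003]
ft_force: [2.4, -2.5, -5.4]
grip_width: 0.0366
```

Call:
jog_arm --deltas '[[[0, 0, 0, 0, 0, 0, 20], [0, 0, 0, 0, 0, 0, 20], [0, 0, 0, 0, 0, 0, 20], [0, 0, 0, 0, 0, 0, 20], [0, 0, 0, 0, 0, 0, 20]]]'

```text
clock: 8.0
eef_pos: [0.5471, 0.0189, 0.0759]
tool_rot: [0.976, 0.217, 0.002, 0.004]
ft_force: [3.1, -3.0, -4.4]
grip_width: 0.0365
```

Call:
jog_arm --deltas '[[[0, 0, 0, 0, 0, 0, 20], [0, 0, 0, 0, 0, 0, 20], [0, 0, 0, 0, 0, 0, 20], [0, 0, 0, 0, 0, 0, 20], [0, 0, 0, 0, 0, 0, 20]]]'

```text
clock: 8.5
eef_pos: [0.5471, 0.0189, 0.0759]
tool_rot: [0.976, 0.217, 0.002, 0.003]
ft_force: [3.4, -2.1, -5.5]
grip_width: 0.0369
```

Now pushing it back home.

Call:
jog_arm --deltas '[[[0, 0, 5, 0, 0, 0, 20], [0, 0, 7, 0, 0, 0, 20], [0, 0, 7, 0, 0, 0, 20]]]'

```text
clock: 8.8
eef_pos: [0.5472, 0.0189, 0.059]
tool_rot: [0.976, 0.217, 0.003, 0.003]
ft_force: [1.7, -3.0, -1.5]
grip_width: 0.0362
```

Call:
jog_arm --deltas '[[[0, 0, 4, 0, 0, 0, 20], [0, 0, 3, 0, 0, 0, 20], [0, 0, 2, 0, 0, 0, 20]]]'

```text
clock: 9.1
eef_pos: [0.5473, 0.0189, 0.0536]
tool_rot: [0.976, 0.217, 0.004, 0.004]
ft_force: [-6.3, -2.6, 14.4]
grip_width: 0.0366
```

Bottomed out at the start height (0.0536 against 0.0537) with a 14 N push. Relaxing, then opening while holding still.

Call:
jog_arm --deltas '[[[0, 0, 0, 0, 0, 0, 20], [0, 0, 0, 0, 0, 0, 45], [0, 0, 0, 0, 0, 0, 60], [0, 0, 0, 0, 0, 0, 85], [0, 0, 0, 0, 0, 0, 85]]]'

```text
clock: 9.6
eef_pos: [0.5458, 0.0208, 0.0524]
tool_rot: [0.976, 0.218, 0.002, 0.001]
ft_force: [-0.4, 0.0, -0.9]
grip_width: 0.0844
```

Call:
jog_arm --deltas '[[[0, 0, 0, 0, 0, 0, 85], [0, 0, 0, 0, 0, 0, 85], [0, 0, -10, 0, 0, 0, 85], [0, 0, -20, 0, 0, 0, 85], [0, 0, -25, 0, 0, 0, 85]]]'

```text
clock: 10.1
eef_pos: [0.5419, 0.0212, 0.1054]
tool_rot: [0.976, 0.218, -0.003, 0.0]
ft_force: [0.6, 0.5, 0.9]
grip_width: 0.0848
```

Call:
jog_arm --deltas '[[[0, 0, -30, 0, 0, 0, 85], [0, 0, -30, 0, 0, 0, 85], [0, 0, -30, 0, 0, 0, 85], [-10, 20, -10, 0, 0, 0, 85], [-20, 40, 0, 0, 0, 0, 85]]]'

```text
clock: 10.6
eef_pos: [0.5433, -0.0427, 0.2178]
tool_rot: [0.975, 0.222, 0.003, 0.001]
ft_force: [0.7, -0.8, 0.1]
grip_width: 0.085
```

Call:
jog_arm --deltas '[[[-20, 40, 0, 0, 0, 0, 85], [-20, 40, 0, 0, 0, 0, 85], [-20, 40, 0, 0, 0, 0, 85], [-20, 40, 0, 0, 0, 0, 85], [0, 0, 0, 0, 0, 0, 85]]]'

```text
clock: 11.1
eef_pos: [0.5412, -0.2318, 0.2249]
tool_rot: [0.975, 0.221, 0.007, 0.004]
ft_force: [-0.6, 0.7, -0.3]
grip_width: 0.085
```

```bash
python3 - <<'E'
from h import *
o=get_obs();print(o['clock'],o['eef_pos'],o['ft_force'])
b=camera('side')[130:220,205:310,::-1];s0=cv2.imread('pics/side0.png')[130:220,205:310]
cv2.imwrite('pics/c5.png',np.hstack([cv2.resize(x,(400,343),interpolation=2) for x in(s0,b)]))
E
```

```text
11.1 [ 0.54116857 -0.23183151  0.2248784 ] [-0.6322612  0.7435863 -0.2948693]
```

View pics/c5.png

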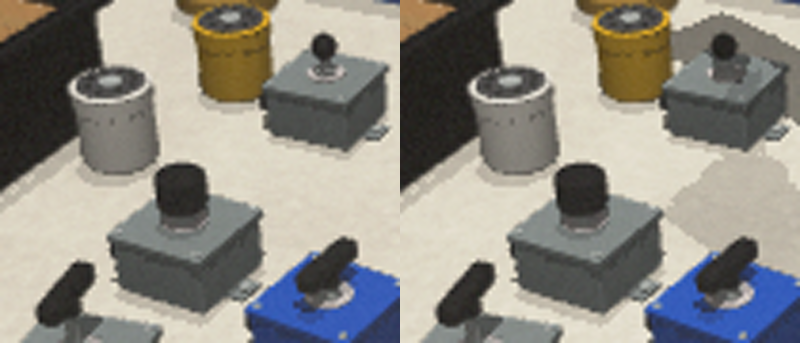

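In the before and after crops, the drum (582,190), T-bar (465,295) and ball (723,46) all sit as they did at the start. The gripper is clear, so I'm handing in.

```bash
python3 -c "
from workcell import *
print(job_done())"
```

```text
the job is handed in; nothing more can be done
None
```

I tested the bilge pump as asked and handed the job in at about 11 s of the 34 s allowed. `job_done()` gives no verdict.

- **Pull:** I gripped the drum knob and pulled it up 22.4 mm, where the stop pushed back with 13.5 N. I then held it out for more than 1.5 s.
- **Push home:** I pushed it down until the tool was back at its starting height (53.6 mm, against 53.7 mm before the pull), with a 14 N push. Then I let go and moved clear.
- **Last checks:** In the side-camera crops from before and after, the drum is home, the T-bar is still out and the ball is still in. The nearer blue look-alike is unchanged. The second one was outside the crop, and the arm never went near it. The largest force I read was about 16 N.
- **What disagreed:** The two cameras placed the drum 5–9 mm apart. The open fingers covered that, and closing them in steps gave almost no side force. Joint 6 also reached the end of its range while I was lining up above the knob, so I turned the tool back about 24° before going down.

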